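# Gauge a brass lamp stem

## Robot

A 6-joint arm with a two-finger parallel gripper is mounted at the origin on the work surface. World frame = base frame: x ahead of the robot, y to its left, z up, the work surface at z = 0. Lengths are in mm, angles in rad, forces in N, time in s.
With the tool pointing down it reaches from about 350 to 800 mm from the base axis. Payload 7.3 kg.
Tool frame: the origin (TCP) lies midway between the tips of the shut fingers; the grasp point (between the pads) lies 19 mm behind it; z points along the fingers, y is the line along which they close (so a half turn about z gives the same grasp; the last joint's range is limited). The gripper opens to 85 mm and grips with 20 to 120 N. Pads are 22 mm wide; open, the fingers measure 114 mm over their backs; the gripper's body (76 mm by 85 mm) begins 54 mm behind the grasp point. The pads swing forward as they close: fully open they stand 13 mm farther back than shut.
Start: joints at [-1.305, 0.342, 1.524, -0, 1.275, -0.146], TCP at [210.16, -481.121, 231.322] pointing down, gripper open.
Joint ranges: [-2.53, 2.53], [-0.77, 2.02], [0.04, 2.7], [-1, 4.14], [0.28, 2.66], [-3.11, 3.11]. Speed limits (rad/s): [2.57, 2.57, 3.14, 3.14, 3.14, 3.14].

## Interface

Orientations are given as a unit quaternion [x, y, z, w].
In Python, from cell import r gives the robot as it stands.
- The arm moves only by the tool send_rows, never from a script. Its argument "motion" is a list of rows, each an object with "delta_pos": the shift along the world's x, y, z in m, a list of three; "dr": the turn, a rotation vector about the world's x, y, z in degrees, a list of three; "jaw": the opening, from -1 (shut) to 1 (fully open), so that 0 is half open. In form: [{"delta_pos": [x, y, z], "dr": [wx, wy, wz], "jaw": jaw}, ...]. A call has 1 to 20 rows; each row is the pose to reach, as a shift and turn from the pose commanded when the call began; what a row does not reach only later rows make up. A row lasts 1/10 s, in which the tool goes at most 50 mm and 8.59 degrees, less where a joint would pass 70% of its speed; a pose out of reach is approached as far as the arm can. A call with a gripper value outside its range is refused whole. The fingers move at their own pace and stop on an object; the grip force is fixed at half the most. Time passes only in rows, so rows that repeat a pose let the fingers close. It gives the time, the measured TCP pose, the force, the opening and the grip force at its end, in the units of the state.
- r.state(): the state, without advancing time (a new reading comes with each control period).
- r.camera(name): name is "scene" or "top" or "wrist"; returns the picture (384x512x3 uint8, red, green, blue); there is no depth.
- r.get_calibration(name): a dict with "fovy" (degrees; the focal length in pixels is half the picture's height over the tangent of half this angle, whatever the lens; pixels are square), "cx", "cy" (the principal point, pixels), "camera_from_world" (4x4, takes a point from world to camera coordinates). Camera axes: x right, y up, looking along -z (the intrinsics and any distortion apply to the point x, -y, -z); pixel columns grow to the right and rows downward; lengths in mm; the calibration is good to about 2 mm. A picture is of the moment at which its call begins: read the wrist's pose just before it. get_calibration takes no time and is no camera call; for the wrist camera it gives the pose at the moment of the call.
- r.sign_off(): hands the job in; it is judged then, once.
The state is a dict: "time_s": time; "qpos": joint angles; "joint_vel": joint speeds; "tau": joint torques, N m; "tool_pos": TCP position; "tool_rot": TCP orientation; "wrist_force": force on the tool from outside, world axes, zero at the start; "torque": the same for the moment, N m; "finger_gap": opening from 0.0 (shut) to 1.0 (fully open); "grasp_force": force on a finger pad.
Only numpy, scipy, OpenCV 4.12 (cv2) and the standard library are available. Lean on these libraries where they do the work, as an engineer would, in place of code of your own. Each camera call takes 0.05 s, during which the arm holds its last target. There are 200 camera calls.

## Task

Find out the size of the brass stem standing in the red-marked seat of the wooden rack, using the hole gauge: holding it upright, push it lightly on the tightest hole first, then on the next wider one, one hole at a time, until one lets it through. Leave it in that first hole it passes, pushed fully home with its collar flat on the plate, and let go. Do not force it (the sprung plate must not go down to its stop), and leave the other two stems and everything else on the bench alone.

Things in the scene. Friction and masses are not known exactly. Their poses are not given: they have to be found in the camera images.
- gauge: hole gauge, fixed to the bench: a steel plate 64 x 196 x 10 mm carried on springs by two blue end feet; top face 60 mm above the table, open below. Origin: under its centre, on the table; y along the row of holes, tightest to widest, 42 mm apart; z up. Too thick a stem stops on the rim and pushes the plate down; one that fits has 1 mm of play in diameter
- plate_travel (a joint): how far the gauge plate is pushed down on its springs, m: 0 at rest, 0.012 at its hard stop; it starts to move at under 1 N and then gives 1 mm per 1.5 N, so 10 mm is about 15 N. Holes move with it
- hole0 (a point): centre of the tightest hole's mouth, on the top face of the gauge plate (60 mm above the table, plate at rest); a through hole 9.5 mm in diameter
- hole1 (a point): centre of the second hole's mouth, on the top face of the gauge plate (60 mm above the table, plate at rest); a through hole 13 mm in diameter
- hole2 (a point): centre of the third hole's mouth, on the top face of the gauge plate (60 mm above the table, plate at rest); a through hole 16.5 mm in diameter
- hole3 (a point): centre of the widest hole's mouth, on the top face of the gauge plate (60 mm above the table, plate at rest); a through hole 20 mm in diameter
- rack: wooden rack block, fixed to the bench, 74 x 206 x 50 mm, three 23 mm seats in a row along its y, 62 mm apart (at y = -62, 0 and +62 mm); its end at -y is painted red. Origin: under its centre, on the table; z up
- red_seat (a point): centre of the mouth of the red-marked seat, on top of the rack (50 mm above the table)
- stem_p: brass lamp stem, upright in a rack seat: sleeve 28 mm across with a 32 mm collar (6 mm high) at its foot, 48 mm tall in all; below it a 35 mm spigot, 0.7 mm chamfer. Origin: centre of the collar's underside, z up along the axis (sleeve top +48, spigot end -35 mm). 140 to 240 g. The three look alike in the rack; spigots are 12, 15.5 and 19 mm thick, which is which is unknown
- stem_q: brass lamp stem, upright in a rack seat: sleeve 28 mm across with a 32 mm collar (6 mm high) at its foot, 48 mm tall in all; below it a 35 mm spigot, 0.7 mm chamfer. Origin: centre of the collar's underside, z up along the axis (sleeve top +48, spigot end -35 mm). 140 to 240 g. The three look alike in the rack; spigots are 12, 15.5 and 19 mm thick, which is which is unknown
- stem_r: brass lamp stem, upright in a rack seat: sleeve 28 mm across with a 32 mm collar (6 mm high) at its foot, 48 mm tall in all; below it a 35 mm spigot, 0.7 mm chamfer. Origin: centre of the collar's underside, z up along the axis (sleeve top +48, spigot end -35 mm). 140 to 240 g. The three look alike in the rack; spigots are 12, 15.5 and 19 mm thick, which is which is unknown
- glue_bottle: white squeeze bottle, orange cap, 52 mm across, 130 mm tall; loose bystander, to be left alone. Origin: centre of its underside
- shade: white enamelled cone lamp shade, 210 mm across, 105 mm tall; loose bystander, to be left alone. Origin: centre of its underside
- screwdriver: screwdriver lying flat; loose bystander, to be left alone. Origin: on its axis
- canopy: brass lamp canopy, a low 90 mm wide bell, 40 mm tall; loose bystander, to be left alone. Origin: centre of its underside
- parts_cup: green metal cup, 70 mm wide, 50 mm tall; loose bystander, to be left alone. Origin: centre of its underside
Things that resemble listed ones, but are neither listed nor needed, are in the scene too. Leave any green or turquoise look-alike of the stem_p alone.

How it is judged (in metres and radians):
On the way, in this order (a step that is already met when the one before it is completed fails the run):
1. a stem is pressed (over 1.5 N) on the tightest hole, within 4 mm of its centre (((horizontal distance between stem_r and hole0 below 0.004 m and z of stem_r in the frame of hole0 below 0.038 m and contact force between stem_r and gauge above 1.5 N) or (horizontal distance between stem_p and hole0 below 0.004 m and z of stem_p in the frame of hole0 below 0.038 m and contact force between stem_p and gauge above 1.5 N) or (horizontal distance between stem_q and hole0 below 0.004 m and z of stem_q in the frame of hole0 below 0.038 m and contact force between stem_q and gauge above 1.5 N))), for 0.05 s.
2. it is tried on the second hole: pressed there (over 1.5 N) if too thick, or at least 3 mm in if it fits (((horizontal distance between stem_r and hole1 below 0.004 m and z of stem_r in the frame of hole1 below 0.032 m and angle between stem_r's own z axis and vertical below 0.12 rad) or (horizontal distance between stem_p and hole1 below 0.004 m and z of stem_p in the frame of hole1 below 0.038 m and contact force between stem_p and gauge above 1.5 N) or (horizontal distance between stem_q and hole1 below 0.004 m and z of stem_q in the frame of hole1 below 0.038 m and contact force between stem_q and gauge above 1.5 N))), for 0.02 s.
3. if it passed the second hole it goes in there at least 10 mm; otherwise it is tried on the third: pressed there if too thick, or at least 3 mm in if it fits (((horizontal distance between stem_r and hole1 below 0.004 m and z of stem_r in the frame of hole1 below 0.025 m and angle between stem_r's own z axis and vertical below 0.12 rad) or (horizontal distance between stem_p and hole2 below 0.004 m and z of stem_p in the frame of hole2 below 0.032 m and angle between stem_p's own z axis and vertical below 0.12 rad) or (horizontal distance between stem_q and hole2 below 0.004 m and z of stem_q in the frame of hole2 below 0.038 m and contact force between stem_q and gauge above 1.5 N))), for 0.02 s.
4. it is at least 28 mm into the tightest hole that it fits (((horizontal distance between stem_r and hole1 below 0.004 m and z of stem_r in the frame of hole1 below 0.007 m and angle between stem_r's own z axis and vertical below 0.12 rad) or (horizontal distance between stem_p and hole2 below 0.004 m and z of stem_p in the frame of hole2 below 0.007 m and angle between stem_p's own z axis and vertical below 0.12 rad) or (horizontal distance between stem_q and hole3 below 0.004 m and z of stem_q in the frame of hole3 below 0.007 m and angle between stem_q's own z axis and vertical below 0.12 rad))), for 0.02 s.
At the end, for the whole second after the job is handed in: The stem from the red seat hangs in the tightest hole that it passes: axis within 3 mm of the hole's centre, shoulder within 2.5 mm of the plate's top, upright within 0.08 rad, at rest and released; the other two stems still stand in their seats, moved less than 10 mm (((horizontal distance between stem_r and hole1 below 0.003 m and z of stem_r in the frame of hole1 below 0.0025 m and angle between stem_r's own z axis and vertical below 0.08 rad and linear speed of stem_r below 0.01 m/s and (distance of stem_p from where it was at the start of the episode below 0.01 m and horizontal distance between stem_p and red_seat above 0.03 m) and (distance of stem_q from where it was at the start of the episode below 0.01 m and horizontal distance between stem_q and red_seat above 0.03 m)) or (horizontal distance between stem_p and hole2 below 0.003 m and z of stem_p in the frame of hole2 below 0.0025 m and angle between stem_p's own z axis and vertical below 0.08 rad and linear speed of stem_p below 0.01 m/s and (distance of stem_r from where it was at the start of the episode below 0.01 m and horizontal distance between stem_r and red_seat above 0.03 m) and (distance of stem_q from where it was at the start of the episode below 0.01 m and horizontal distance between stem_q and red_seat above 0.03 m)) or (horizontal distance between stem_q and hole3 below 0.003 m and z of stem_q in the frame of hole3 below 0.0025 m and angle between stem_q's own z axis and vertical below 0.08 rad and linear speed of stem_q below 0.01 m/s and (distance of stem_r from where it was at the start of the episode below 0.01 m and horizontal distance between stem_r and red_seat above 0.03 m) and (distance of stem_p from where it was at the start of the episode below 0.01 m and horizontal distance between stem_p and red_seat above 0.03 m)))); the robot touches nothing.
It fails at once if the gauge plate is pushed down by more than 10 mm on its springs (value of joint plate_travel above 0.01 m).
It fails at once if a stem goes into a hole wider than the tightest one that it passes ((horizontal distance between stem_r and hole2 below 0.004 m and z of stem_r in the frame of hole2 below 0.028 m) or (horizontal distance between stem_r and hole3 below 0.004 m and z of stem_r in the frame of hole3 below 0.028 m) or (horizontal distance between stem_p and hole3 below 0.004 m and z of stem_p in the frame of hole3 below 0.028 m)).
It fails at once if a bystander is moved by more than 25 mm (distance of any of glue_bottle, shade, screwdriver, canopy, parts_cup from where it was at the start of the episode above 0.025 m).
It also fails if it takes over 72 s, if anything falls off the work surface, if the arm or the gripper's body presses on something with over 40 N, if the wrist force passes 120 N, or if a joint passes its speed limit or range.

## Working session

There is one attempt and no reset: what is moved stays moved. The work goes in short steps, Python scripts to look and compute and a tool call to move; the robot and the scene stay as the last step left them, time stands still between calls to the robot, and variables do not carry over. Pictures are saved under pics/ and viewed, at most 10 in all, crops included, and the job is handed in when it is done.

Besides the shell and the picture viewer there is one more tool, called after ">>>" as name(argument=value, ...), one argument or row to a line, values as JSON. send_rows: Moves the arm, as the interface text tells. Its arguments: {"type":"object","properties":{"motion":{"type":"array","items":{"type":"object","properties":{"delta_pos":{"type":"array","items":{"type":"number"}},"dr":{"type":"array","items":{"type":"number"}},"jaw":{"type":"number"}}}}},"required":["motion"]}

```bash
mkdir -p pics
python3 - <<'E'
from cell import r
import cv2,numpy as np
ims=[]
for n in("scene","top"):
    im=r.camera(n);cv2.imwrite(f"pics/{n}.png",im[:,:,::-1])
    c=r.get_calibration(n);print(n,{k:(np.round(v,3).tolist() if k=="camera_from_world" else v) for k,v in c.items()})
s=r.state();print(s)
E
```

```text
scene {'fovy': 55.98340417523879, 'cx': 255.11266187332552, 'cy': 194.9708395099701, 'camera_from_world': [[0.593, 0.805, 0.005, -320.664], [-0.644, 0.47, 0.604, 307.759], [0.484, -0.361, 0.797, -1423.28], [0.0, 0.0, 0.0, 1.0]]}
top {'fovy': 47.185842220225105, 'cx': 258.2831678605047, 'cy': 194.86703007084924, 'camera_from_world': [[-0.025, -1.0, -0.005, 25.778], [0.98, -0.025, 0.196, -585.984], [-0.196, 0.0, 0.981, -1393.344], [0.0, 0.0, 0.0, 1.0]]}
{'time_s': 0.1, 'qpos': array([-1.30501662e+00,  3.42678423e-01,  1.52491445e+00, -4.63584749e-05,
        1.27540236e+00, -1.45992614e-01]), 'joint_vel': array([-0.0006078 ,  0.0009029 , -0.00394556,  0.00038899,  0.00069857,
       -0.0009595 ]), 'tau': array([ 1.30406730e-03, -4.34447873e+01, -2.46491146e+01, -1.70867620e-04,
        4.71877531e-03,  1.77008394e-05]), 'tool_pos': array([ 210.03935205, -480.76428308,  230.68474438]), 'tool_rot': array([ 9.78878583e-01,  2.04441255e-01, -6.41084368e-05, -6.98705505e-04]), 'wrist_force': array([ 0.05449997, -0.13252275, -0.33042666]), 'torque': array([-0.04182258,  0.00333757, -0.01609687]), 'grasp_force': 0.0, 'finger_gap': 0.9994889379685221}
```

View pics/top.png

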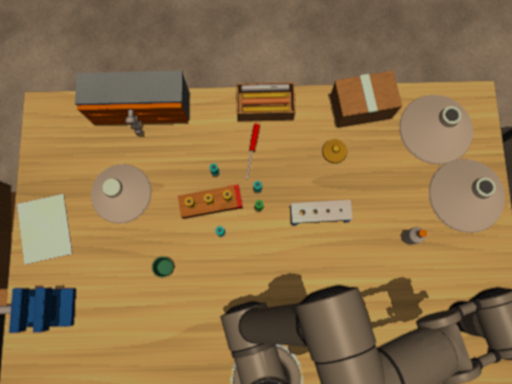

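View pics/scene.png

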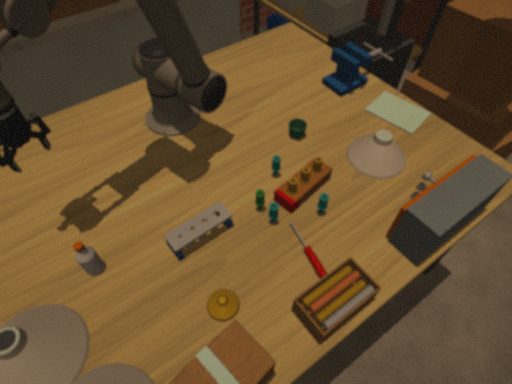

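The top view shows the rack at (178–242, 185–217), with its red end on the right and the red-seat stem at about (227,195). The gauge is at (290–352, 201–223). Green and turquoise look-alikes stand at (258,187), (258,206), (214,170) and (220,231).

```bash
cat > h.py <<'E'
import numpy as np,cv2
from cell import r
def ray(n,px,z,c=None):
    c=c or r.get_calibration(n);M=np.array(c["camera_from_world"]);f=192/np.tan(np.radians(c["fovy"])/2)
    d=M[:3,:3].T@np.array([(px[0]-c["cx"])/f,-(px[1]-c["cy"])/f,-1]);o=-M[:3,:3].T@M[:3,3]
    return o+d*(z-o[2])/d[2]
def proj(n,P,c=None):
    c=c or r.get_calibration(n);M=np.array(c["camera_from_world"]);f=192/np.tan(np.radians(c["fovy"])/2)
    q=M[:3,:3]@np.array(P)+M[:3,3];return np.array([c["cx"]+f*q[0]/-q[2],c["cy"]-f*q[1]/-q[2]])
E
python3 - <<'E'
from h import *
for px in [(189,202),(208,199),(227,195)]: print("stem",ray("top",px,98).round(0))
for px in [(302,212),(314,212),(328,211.5),(340,211)]: print("hole",ray("top",px,60).round(0))
for px in [(258,187),(258,206),(220,231)]: print("decoy",ray("top",px,30).round(0))
im=cv2.imread("pics/top.png");cv2.imwrite("pics/c1.png",cv2.resize(im[150:250,170:370],None,fx=4,fy=4,interpolation=2))
c=r.get_calibration("wrist");M=np.array(c["camera_from_world"]);print(M.round(3).tolist(),-M[:3,:3].T@M[:3,3],c["fovy"])
E
```

```text
stem [561. 233.  98.]
stem [569. 172.  98.]
stem [581. 111.  98.]
hole [ 525. -130.   60.]
hole [ 524. -170.   60.]
hole [ 525. -215.   60.]
hole [ 525. -255.   60.]
decoy [619.  11.  30.]
decoy [554.  13.  30.]
decoy [473. 141.  30.]
[[0.4, -0.917, -0.002, -523.698], [0.882, 0.385, -0.272, 34.847], [0.25, 0.107, 0.962, -379.156], [0.0, 0.0, 0.0, 1.0]] [ 273.41162336 -452.75755152  373.48337625] 68.16268749358127
```

View pics/c1.png

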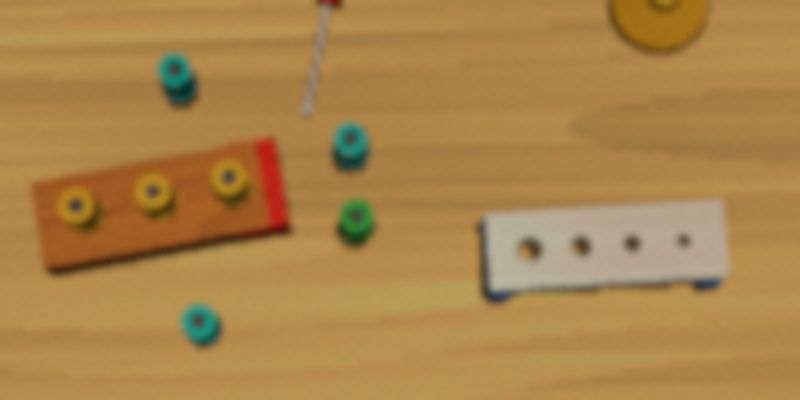

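The tightest hole is at the -y end (right in the crop). Next I move to a close look at the gauge.

>>> send_rows(
  motion=[
    {"delta_pos": [0.03,0.033,0],"dr": [0,0,0],"jaw": 1},
    {"delta_pos": [0.06,0.066,0],"dr": [0,0,0],"jaw": 1},
    {"delta_pos": [0.09,0.1,-0.01],"dr": [0,0,0],"jaw": 1},
    {"delta_pos": [0.12,0.133,-0.02],"dr": [0,0,0],"jaw": 1},
    {"delta_pos": [0.15,0.166,-0.03],"dr": [0,0,0],"jaw": 1},
    {"delta_pos": [0.18,0.2,-0.04],"dr": [0,0,0],"jaw": 1},
    {"delta_pos": [0.21,0.233,-0.04],"dr": [0,0,0],"jaw": 1},
    {"delta_pos": [0.24,0.266,-0.04],"dr": [0,0,0],"jaw": 1},
    {"delta_pos": [0.24,0.266,-0.04],"dr": [0,0,0],"jaw": 1},
    {"delta_pos": [0.24,0.266,-0.04],"dr": [0,0,0],"jaw": 1},
    {"delta_pos": [0.24,0.266,-0.04],"dr": [0,0,0],"jaw": 1},
    {"delta_pos": [0.24,0.266,-0.04],"dr": [0,0,0],"jaw": 1},
  ],
)

```text
time_s: 1.3
tool_pos: [449.4, -216.1, 191.3]
tool_rot: [0.979, 0.204, -0.0, 0.0]
wrist_force: [0.4, 0.3, -0.1]
finger_gap: 0.998
grasp_force: 0.0
```

Run:
```python
from h import *
s=r.state();print(s["time_s"],s["tool_pos"],s["joint_vel"].round(3))
c=r.get_calibration("wrist");im=r.camera("wrist");cv2.imwrite("pics/w1.png",im[:,:,::-1])
np.save("w1.npy",c,allow_pickle=True)
```

```text
1.3 [ 449.42984403 -216.07760648  191.25921865] [-0.005 -0.001 -0.001  0.004 -0.002  0.003]
```

View pics/w1.png

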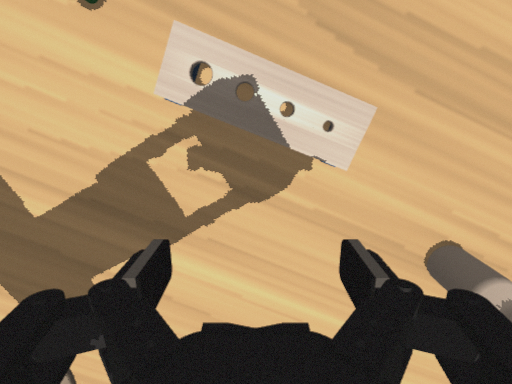

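The wrist view shows the plate corners at (176,20), (377,107), (347,170) and (154,93). The holes are at (201,73), (245,91), (287,109) and (328,126), tightest on the right.

Run:
```python
from h import *
c=np.load("w1.npy",allow_pickle=True).item()
P=[ray("wrist",p,60,c) for p in [(328,126),(287,109),(245,91.5),(201.5,73)]]
for p in P: print(p.round(1))
print([np.linalg.norm(P[i+1]-P[i]).round(1) for i in range(3)])
Q=[ray("wrist",p,60,c)[:2] for p in [(176,20),(377,107),(347,170),(154,93)]]
print(np.round(Q,1),np.mean(Q,0),[np.linalg.norm(Q[i]-Q[i-1]).round(1) for i in range(4)])
print({k:v for k,v in c.items() if k!="camera_from_world"})
```

```text
[ 529.6 -255.3   60. ]
[ 528.1 -213.4   60. ]
[ 526.7 -171.8   60. ]
[ 525.6 -130.    60. ]
[np.float64(41.9), np.float64(41.6), np.float64(41.8)]
[[ 556.3  -95.2]
 [ 562.8 -288.9]
 [ 499.6 -291.8]
 [ 492.4  -96.2]] [ 527.78282959 -193.03706518] [np.float64(63.9), np.float64(193.8), np.float64(63.2), np.float64(195.7)]
{'fovy': 68.16268749358127, 'cx': 255.1386087506559, 'cy': 193.71145548995065}
```

>>> send_rows(
  motion=[
    {"delta_pos": [0.016,0.028,0.01],"dr": [0,0,8],"jaw": 1},
    {"delta_pos": [0.032,0.056,0.01],"dr": [0,0,16],"jaw": 1},
    {"delta_pos": [0.048,0.084,0.01],"dr": [0,0,24],"jaw": 1},
    {"delta_pos": [0.064,0.112,0.01],"dr": [0,0,32],"jaw": 1},
    {"delta_pos": [0.08,0.14,0.01],"dr": [0,0,40],"jaw": 1},
    {"delta_pos": [0.096,0.168,0.01],"dr": [0,0,48],"jaw": 1},
    {"delta_pos": [0.112,0.196,0.01],"dr": [0,0,56],"jaw": 1},
    {"delta_pos": [0.128,0.224,0.01],"dr": [0,0,64],"jaw": 1},
    {"delta_pos": [0.142,0.251,0.01],"dr": [0,0,72],"jaw": 1},
    {"delta_pos": [0.142,0.251,0.01],"dr": [0,0,75.7],"jaw": 1},
    {"delta_pos": [0.142,0.251,0.01],"dr": [0,0,75.7],"jaw": 1},
    {"delta_pos": [0.142,0.251,0.01],"dr": [0,0,75.7],"jaw": 1},
    {"delta_pos": [0.142,0.251,0.01],"dr": [0,0,75.7],"jaw": 1},
  ],
)

```text
time_s: 2.65
tool_pos: [592.0, 34.8, 201.4]
tool_rot: [0.649, 0.761, -0.0, 0.0]
wrist_force: [-0.4, 0.4, -0.0]
finger_gap: 1.002
grasp_force: 0.0
```

Run:
```python
from h import *
s=r.state();print(s["time_s"],s["tool_pos"],s["tool_rot"],s["joint_vel"].round(3))
c=r.get_calibration("wrist");im=r.camera("wrist");cv2.imwrite("pics/w2.png",im[:,:,::-1])
np.save("w2.npy",c,allow_pickle=True)
h=cv2.cvtColor(im,cv2.COLOR_RGB2HSV)
m=cv2.inRange(h,(20,140,90),(32,255,255))
n,l,st,ce=cv2.connectedComponentsWithStats(m)
print([(a[:5].tolist(),b.round(1)) for a,b in zip(st,ce) if a[4]>80])
```

```text
2.65 [591.98107911  34.7934205  201.43959622] [ 6.48649069e-01  7.61087631e-01 -4.37457353e-06  5.60304870e-05] [-0.001 -0.003 -0.001 -0.001  0.001 -0.008]
[([0, 0, 512, 384, 196590], array([255.5, 191.5]))]
```

View pics/w2.png

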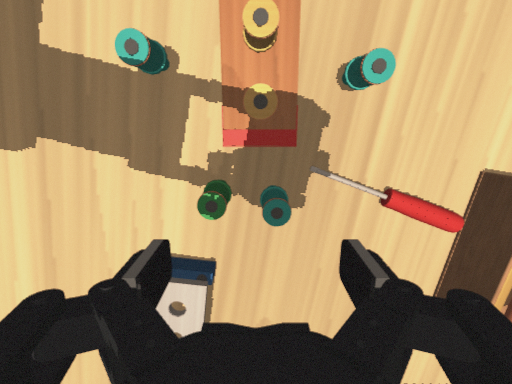

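The red-seat stem's bore is at (260,102), next to the red stripe (223–297, 138). The neighbouring stem is at (261,17), and the look-alikes at (214,200) and (276,205) are close to the approach path.

Run:
```python
from h import *
c=np.load("w2.npy",allow_pickle=True).item()
a,b=ray("wrist",(260.3,101.5),98,c),ray("wrist",(261,17),98,c)
print(a.round(1),b.round(1),np.linalg.norm(a-b),np.degrees(np.arctan2(*(b-a)[1::-1])))
for p in[(224,130),(299,130),(223,146),(297,146)]:print(ray("wrist",p,50,c).round(1))
for p in[(214,205),(276,213)]:print("decoy",ray("wrist",p,60,c).round(1))
# proportion check: bore ellipse in gray crop
im=cv2.imread("pics/w2.png")[75:130,230:290].astype(int).sum(2);print(im[27,10:50:2],im[5:50:2,30])
```

```text
[583.8 113.6  98. ] [574.3 174.5  98. ] 61.63840419818836 98.87790275086408
[552.5  82.6  50. ]
[627.5  94.6  50. ]
[553.6  66.5  50. ]
[628.7  78.5  50. ]
decoy [553.    5.1  60. ]
decoy [619.    6.6  60. ]
[217 228 278 266 274 266 263 165 160 167 153 164 165 161 255 272 274 276
 274 225] [456 459 582 584 587 584 385 171 150 163 147 153 153 164 158 275 280 265
 271 280 234 226 223]
```

>>> send_rows(
  motion=[
    {"delta_pos": [-0.004,0.04,-0.02],"dr": [0,0,0],"jaw": 1},
    {"delta_pos": [-0.008,0.079,-0.04],"dr": [0,0,0],"jaw": 1},
    {"delta_pos": [-0.008,0.079,-0.06],"dr": [0,0,0],"jaw": 1},
    {"delta_pos": [-0.008,0.079,-0.08],"dr": [0,0,0],"jaw": 1},
    {"delta_pos": [-0.008,0.079,-0.08],"dr": [0,0,0],"jaw": 1},
    {"delta_pos": [-0.008,0.079,-0.08],"dr": [0,0,0],"jaw": 1},
    {"delta_pos": [-0.008,0.079,-0.08],"dr": [0,0,0],"jaw": 1},
  ],
)

```text
time_s: 3.4
tool_pos: [585.0, 114.4, 122.7]
tool_rot: [0.648, 0.762, 0.001, 0.001]
wrist_force: [0.5, 0.5, -0.4]
finger_gap: 0.999
grasp_force: 0.0
```

>>> send_rows(
  motion=[
    {"delta_pos": [0,-0.001,-0.02],"dr": [0,0,0],"jaw": 1},
    {"delta_pos": [0,-0.001,-0.04],"dr": [0,0,0],"jaw": 1},
    {"delta_pos": [0,-0.001,-0.058],"dr": [0,0,0],"jaw": 1},
    {"delta_pos": [0,-0.001,-0.058],"dr": [0,0,0],"jaw": 1},
    {"delta_pos": [0,-0.001,-0.058],"dr": [0,0,0],"jaw": 1},
    {"delta_pos": [0,-0.001,-0.058],"dr": [0,0,0],"jaw": -1},
    {"delta_pos": [0,-0.001,-0.058],"dr": [0,0,0],"jaw": -1},
    {"delta_pos": [0,-0.001,-0.058],"dr": [0,0,0],"jaw": -1},
    {"delta_pos": [0,-0.001,-0.058],"dr": [0,0,0],"jaw": -1},
    {"delta_pos": [0,-0.001,-0.058],"dr": [0,0,0],"jaw": -1},
    {"delta_pos": [0,-0.001,-0.058],"dr": [0,0,0],"jaw": -1},
    {"delta_pos": [0,-0.001,-0.058],"dr": [0,0,0],"jaw": -1},
    {"delta_pos": [0,-0.001,-0.058],"dr": [0,0,0],"jaw": -1},
    {"delta_pos": [0,-0.001,-0.058],"dr": [0,0,0],"jaw": -1},
  ],
)

```text
time_s: 4.8
tool_pos: [584.5, 113.9, 64.0]
tool_rot: [0.647, 0.762, 0.0, 0.0]
wrist_force: [-0.6, 0.3, 4.7]
finger_gap: 0.309
grasp_force: 58.8
```

>>> send_rows(
  motion=[
    {"delta_pos": [0,0,0.02],"dr": [0,0,0],"jaw": -1},
    {"delta_pos": [0,0,0.04],"dr": [0,0,0],"jaw": -1},
    {"delta_pos": [0,0,0.065],"dr": [0,0,0],"jaw": -1},
    {"delta_pos": [0,0,0.095],"dr": [0,0,0],"jaw": -1},
    {"delta_pos": [0,0,0.095],"dr": [0,0,0],"jaw": -1},
    {"delta_pos": [-0.005,-0.035,0.095],"dr": [0,0,0],"jaw": -1},
    {"delta_pos": [-0.011,-0.075,0.095],"dr": [0,0,0],"jaw": -1},
    {"delta_pos": [-0.017,-0.115,0.095],"dr": [0,0,0],"jaw": -1},
    {"delta_pos": [-0.023,-0.155,0.095],"dr": [0,0,0],"jaw": -1},
    {"delta_pos": [-0.029,-0.195,0.095],"dr": [0,0,0],"jaw": -1},
    {"delta_pos": [-0.035,-0.235,0.095],"dr": [0,0,0],"jaw": -1},
    {"delta_pos": [-0.041,-0.275,0.095],"dr": [0,0,0],"jaw": -1},
    {"delta_pos": [-0.047,-0.315,0.095],"dr": [0,0,0],"jaw": -1},
    {"delta_pos": [-0.053,-0.35,0.095],"dr": [0,0,0],"jaw": -1},
    {"delta_pos": [-0.055,-0.369,0.08],"dr": [0,0,0],"jaw": -1},
    {"delta_pos": [-0.055,-0.369,0.065],"dr": [0,0,0],"jaw": -1},
    {"delta_pos": [-0.055,-0.369,0.055],"dr": [0,0,0],"jaw": -1},
    {"delta_pos": [-0.055,-0.369,0.055],"dr": [0,0,0],"jaw": -1},
    {"delta_pos": [-0.055,-0.369,0.055],"dr": [0,0,0],"jaw": -1},
    {"delta_pos": [-0.055,-0.369,0.055],"dr": [0,0,0],"jaw": -1},
  ],
)

```text
time_s: 6.8
tool_pos: [529.7, -254.6, 118.8]
tool_rot: [0.647, 0.762, 0.0, 0.001]
wrist_force: [-0.5, -0.4, -0.8]
finger_gap: 0.311
grasp_force: 59.4
```

Run:
```python
from h import *
s=r.state();print(s["time_s"],s["tool_pos"],s["tool_rot"],s["wrist_force"],s["finger_gap"],s["joint_vel"].round(3))
c=r.get_calibration("wrist");im=r.camera("wrist");np.save("w3.npy",c,allow_pickle=True)
cv2.imwrite("pics/w3.png",im[:,:,::-1])
print(proj("wrist",(529.6,-255.3,60),c),proj("wrist",s["tool_pos"]+[0,0,33-0],c))
```

```text
6.8 [ 529.73181689 -254.61921835  118.8367226 ] [6.47063613e-01 7.62435826e-01 1.16858422e-04 5.27405266e-04] [-0.48508312 -0.36624365 -0.79197531] 0.31127818566363674 [-0.001 -0.006 -0.003 -0.001  0.    -0.   ]
[254.63799539 210.63005256] [255.15380192 278.34483087]
```

View pics/w3.png

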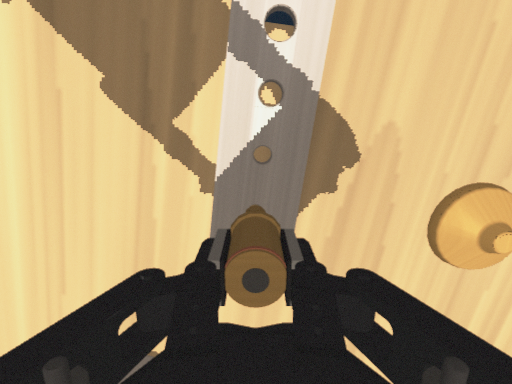

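The stem is held with its bore at (255,280). It hides hole0. Hole1 is at (262,154), hole2 at (271,93) and hole3 at (280,23), so I re-measure the row from this pose.

Run:
```python
from h import *
c=np.load("w3.npy",allow_pickle=True).item()
for p in [(262.3,154.3),(271,93.3),(280.3,23.3)]: print(ray("wrist",p,60,c).round(1))
print(ray("wrist",(255.3,280.5),152.8,c).round(1))
im=cv2.imread("pics/w3.png");cv2.imwrite("pics/c3.png",cv2.resize(im[0:310,200:330],None,fx=4,fy=4,interpolation=2)[:, :][0:1240][640:1240])
cv2.imwrite("pics/c3.png",np.hstack([cv2.resize(im[0:185,215:315],None,fx=3.2,fy=3.2,interpolation=2),cv2.resize(im[160:310,205:305],None,fx=3.94,fy=3.94,interpolation=2)[:592]]) if 0 else np.hstack([cv2.resize(im[0:150,215:315],(400,600),interpolation=2),cv2.resize(im[140:290,205:305],(400,600),interpolation=2)]))
```

```text
[ 528.1 -212.7   60. ]
[ 527.  -171.4   60. ]
[ 525.4 -129.4   60. ]
[ 529.9 -255.1  152.8]
```

View pics/c3.png

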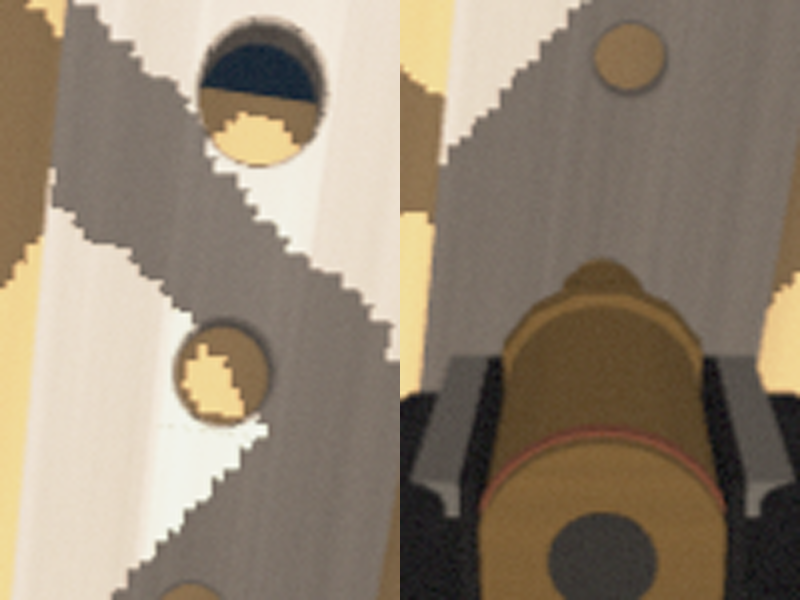

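>>> send_rows(
  motion=[
    {"delta_pos": [0,0,-0.004],"dr": [0,0,0],"jaw": -1},
    {"delta_pos": [0,0,-0.008],"dr": [0,0,0],"jaw": -1},
    {"delta_pos": [0,0,-0.011],"dr": [0,0,0],"jaw": -1},
    {"delta_pos": [0,0,-0.013],"dr": [0,0,0],"jaw": -1},
    {"delta_pos": [0,0,-0.013],"dr": [0,0,0],"jaw": -1},
    {"delta_pos": [0,0,-0.013],"dr": [0,0,0],"jaw": -1},
  ],
)

```text
time_s: 7.45
tool_pos: [529.2, -255.1, 105.8]
tool_rot: [0.647, 0.762, 0.0, 0.0]
wrist_force: [-0.3, 0.2, 4.5]
finger_gap: 0.313
grasp_force: 59.4
```

>>> send_rows(
  motion=[
    {"delta_pos": [0,0,0.006],"dr": [0,0,0],"jaw": -1},
    {"delta_pos": [0,0,0.012],"dr": [0,0,0],"jaw": -1},
    {"delta_pos": [-0.0007,0.021,0.012],"dr": [0,0,0],"jaw": -1},
    {"delta_pos": [-0.0014,0.042,0.012],"dr": [0,0,0],"jaw": -1},
    {"delta_pos": [-0.0014,0.042,0.012],"dr": [0,0,0],"jaw": -1},
    {"delta_pos": [-0.0014,0.042,0.012],"dr": [0,0,0],"jaw": -1},
    {"delta_pos": [-0.0014,0.042,0.008],"dr": [0,0,0],"jaw": -1},
    {"delta_pos": [-0.0014,0.042,0.004],"dr": [0,0,0],"jaw": -1},
    {"delta_pos": [-0.0014,0.042,0],"dr": [0,0,0],"jaw": -1},
    {"delta_pos": [-0.0014,0.042,0],"dr": [0,0,0],"jaw": -1},
    {"delta_pos": [-0.0014,0.042,0],"dr": [0,0,0],"jaw": -1},
  ],
)

```text
time_s: 8.55
tool_pos: [527.8, -213.7, 105.7]
tool_rot: [0.648, 0.762, -0.0, 0.0]
wrist_force: [-1.6, -1.1, 3.9]
finger_gap: 0.309
grasp_force: 59.5
```

Run:
```python
from h import *
for i in range(3):
    s=r.state();print(s["tool_pos"].round(2),s["wrist_force"].round(2))
    im=r.camera("wrist")
cv2.imwrite("pics/w4.png",im[:,:,::-1])
cv2.imwrite("pics/c4.png",cv2.resize(im[110:310,190:320,::-1],None,fx=3,fy=3,interpolation=2))
```

```text
[ 527.83 -213.69  105.71] [-1.6  -1.07  3.87]
[ 527.84 -213.65  105.73] [-0.66 -1.19  3.4 ]
[ 527.84 -213.61  105.72] [-1.95 -0.97  2.72]
```

View pics/c4.png

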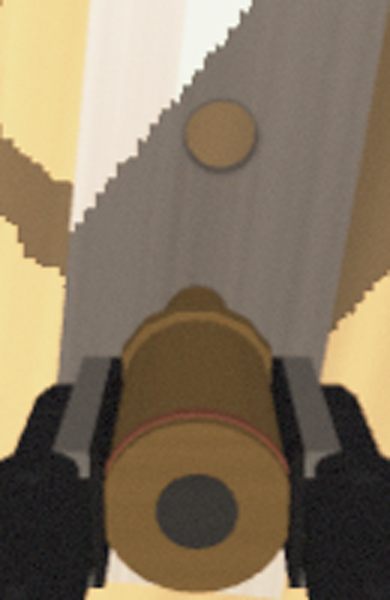

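The spigot still rests on hole1's rim under about 4 N. Before ruling this hole out, I sweep a small circle in case it is only misaligned.

>>> send_rows(
  motion=[
    {"delta_pos": [0.0008,0,0],"dr": [0,0,0],"jaw": -1},
    {"delta_pos": [0.0006,0.0006,0],"dr": [0,0,0],"jaw": -1},
    {"delta_pos": [0,0.0008,0],"dr": [0,0,0],"jaw": -1},
    {"delta_pos": [-0.0006,0.0006,0],"dr": [0,0,0],"jaw": -1},
    {"delta_pos": [-0.0008,0,0],"dr": [0,0,0],"jaw": -1},
    {"delta_pos": [-0.0006,-0.0006,0],"dr": [0,0,0],"jaw": -1},
    {"delta_pos": [0,-0.0008,0],"dr": [0,0,0],"jaw": -1},
    {"delta_pos": [0.0006,-0.0006,0],"dr": [0,0,0],"jaw": -1},
    {"delta_pos": [0.0016,0,0],"dr": [0,0,0],"jaw": -1},
    {"delta_pos": [0.0012,0.0012,0],"dr": [0,0,0],"jaw": -1},
    {"delta_pos": [0,0.0016,0],"dr": [0,0,0],"jaw": -1},
    {"delta_pos": [-0.0012,0.0012,0],"dr": [0,0,0],"jaw": -1},
    {"delta_pos": [-0.0016,0,0],"dr": [0,0,0],"jaw": -1},
    {"delta_pos": [-0.0012,-0.0012,0],"dr": [0,0,0],"jaw": -1},
    {"delta_pos": [0,-0.0016,0],"dr": [0,0,0],"jaw": -1},
    {"delta_pos": [0.0012,-0.0012,0],"dr": [0,0,0],"jaw": -1},
    {"delta_pos": [0,0,0],"dr": [0,0,0],"jaw": -1},
    {"delta_pos": [0,0,0],"dr": [0,0,0],"jaw": -1},
    {"delta_pos": [0,0,0],"dr": [0,0,0],"jaw": -1},
  ],
)

```text
time_s: 10.6
tool_pos: [527.6, -213.5, 105.3]
tool_rot: [0.647, 0.762, -0.0, 0.0]
wrist_force: [-1.5, 0.5, 4.8]
finger_gap: 0.314
grasp_force: 59.7
```

Run:
```python
from h import *
f=[]
for i in range(4):
    s=r.state();f.append(s["wrist_force"]);r.camera("wrist")
print(np.mean(f,0),s["tool_pos"])
```

```text
[-1.82017365 -0.57136923  4.787302  ] [ 527.62266066 -213.39037106  105.30301079]
```

Hole1 still carries 4.8 N after the sweep, so the stem is too thick for it. Hole2 is next.

>>> send_rows(
  motion=[
    {"delta_pos": [0,0,0.006],"dr": [0,0,0],"jaw": -1},
    {"delta_pos": [0,0,0.012],"dr": [0,0,0],"jaw": -1},
    {"delta_pos": [-0.0007,0.021,0.012],"dr": [0,0,0],"jaw": -1},
    {"delta_pos": [-0.0013,0.042,0.012],"dr": [0,0,0],"jaw": -1},
    {"delta_pos": [-0.0013,0.042,0.012],"dr": [0,0,0],"jaw": -1},
    {"delta_pos": [-0.0013,0.042,0.012],"dr": [0,0,0],"jaw": -1},
    {"delta_pos": [-0.0013,0.042,0.008],"dr": [0,0,0],"jaw": -1},
    {"delta_pos": [-0.0013,0.042,0.004],"dr": [0,0,0],"jaw": -1},
    {"delta_pos": [-0.0013,0.042,0],"dr": [0,0,0],"jaw": -1},
    {"delta_pos": [-0.0013,0.042,0],"dr": [0,0,0],"jaw": -1},
    {"delta_pos": [-0.0013,0.042,0],"dr": [0,0,0],"jaw": -1},
  ],
)

```text
time_s: 11.9
tool_pos: [526.3, -171.3, 105.1]
tool_rot: [0.648, 0.762, -0.0, -0.0]
wrist_force: [-0.2, 0.7, -1.5]
finger_gap: 0.313
grasp_force: 59.0
```

Run:
```python
from h import *
f=[];p=[]
for i in range(4):
    s=r.state();f.append(s["wrist_force"]);p.append(s["tool_pos"]);im=r.camera("wrist")
print(np.mean(f,0),np.mean(p,0));cv2.imwrite("pics/w5.png",im[:,:,::-1])
```

```text
[-0.23416396  0.32437822 -1.33934785] [ 526.44727645 -171.25528258  105.28212133]
```

No load at hole2, so the spigot is in. I lower it most of the way and check.

>>> send_rows(
  motion=[
    {"delta_pos": [0,0,-0.004],"dr": [0,0,0],"jaw": -1},
    {"delta_pos": [0,0,-0.008],"dr": [0,0,0],"jaw": -1},
    {"delta_pos": [0,0,-0.012],"dr": [0,0,0],"jaw": -1},
    {"delta_pos": [0,0,-0.012],"dr": [0,0,0],"jaw": -1},
    {"delta_pos": [0,0,-0.012],"dr": [0,0,0],"jaw": -1},
  ],
)

```text
time_s: 12.6
tool_pos: [526.4, -171.1, 93.1]
tool_rot: [0.647, 0.762, -0.0, -0.0]
wrist_force: [0.7, -0.1, -2.3]
finger_gap: 0.314
grasp_force: 59.1
```

>>> send_rows(
  motion=[
    {"delta_pos": [0,0,-0.005],"dr": [0,0,0],"jaw": -1},
    {"delta_pos": [0,0,-0.01],"dr": [0,0,0],"jaw": -1},
    {"delta_pos": [0,0,-0.014],"dr": [0,0,0],"jaw": -1},
    {"delta_pos": [0,0,-0.017],"dr": [0,0,0],"jaw": -1},
    {"delta_pos": [0,0,-0.019],"dr": [0,0,0],"jaw": -1},
    {"delta_pos": [0,0,-0.02],"dr": [0,0,0],"jaw": -1},
    {"delta_pos": [0,0,-0.02],"dr": [0,0,0],"jaw": -1},
    {"delta_pos": [0,0,-0.02],"dr": [0,0,0],"jaw": -1},
  ],
)

```text
time_s: 13.4
tool_pos: [526.5, -171.1, 73.5]
tool_rot: [0.647, 0.762, 0.0, 0.0]
wrist_force: [-0.2, 0.9, -0.8]
finger_gap: 0.312
grasp_force: 59.3
```

>>> send_rows(
  motion=[
    {"delta_pos": [0,0,-0.001],"dr": [0,0,0],"jaw": -1},
    {"delta_pos": [0,0,-0.002],"dr": [0,0,0],"jaw": -1},
    {"delta_pos": [0,0,-0.002],"dr": [0,0,0],"jaw": -1},
    {"delta_pos": [0,0,-0.002],"dr": [0,0,0],"jaw": -1},
  ],
)

```text
time_s: 13.8
tool_pos: [526.6, -171.2, 71.6]
tool_rot: [0.647, 0.762, 0.0, 0.0]
wrist_force: [-0.6, -0.5, 3.0]
finger_gap: 0.314
grasp_force: 59.3
```

>>> send_rows(
  motion=[
    {"delta_pos": [0,0,0.001],"dr": [0,0,0],"jaw": -1},
    {"delta_pos": [0,0,0.001],"dr": [0,0,0],"jaw": 0.5},
    {"delta_pos": [0,0,0.001],"dr": [0,0,0],"jaw": 0.5},
    {"delta_pos": [0,0,0.001],"dr": [0,0,0],"jaw": 0.5},
    {"delta_pos": [0,0,0.001],"dr": [0,0,0],"jaw": 0.5},
    {"delta_pos": [0,0,0.001],"dr": [0,0,0],"jaw": 0.5},
    {"delta_pos": [0,0,0.001],"dr": [0,0,0],"jaw": 0.5},
    {"delta_pos": [0,0,0.02],"dr": [0,0,0],"jaw": 0.5},
    {"delta_pos": [0,0,0.05],"dr": [0,0,0],"jaw": 0.5},
    {"delta_pos": [0,0,0.09],"dr": [0,0,0],"jaw": 0.5},
    {"delta_pos": [0,-0.04,0.12],"dr": [0,0,0],"jaw": 0.5},
    {"delta_pos": [0,-0.08,0.12],"dr": [0,0,0],"jaw": 0.5},
    {"delta_pos": [0,-0.08,0.12],"dr": [0,0,0],"jaw": 0.5},
  ],
)

```text
time_s: 15.1
tool_pos: [526.6, -255.6, 192.4]
tool_rot: [0.649, 0.761, -0.0, 0.002]
wrist_force: [-0.1, 0.4, -1.4]
finger_gap: 0.748
grasp_force: 0.0
```

Run:
```python
from h import *
im=r.camera("wrist");cv2.imwrite("pics/w6.png",im[:,:,::-1]);print(r.state()["time_s"],[proj("wrist",(526.8,-171.5,z)).round(1) for z in(60,108)])
```

```text
15.15 [array([269.7, 101.1]), array([272.9,  98.5])]
```

View pics/w6.png

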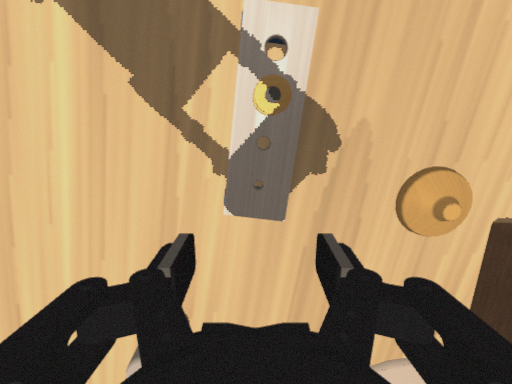

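The stem stands in hole2 with its bore at (273,94). Hole3 is at (276,47), hole1 at (263,143) and hole0 at (258,184). Next is a numeric check that it is seated.

Run:
```python
from h import *
c=r.get_calibration("wrist");s=r.state();im=r.camera("wrist");print(s["tool_pos"],s["joint_vel"].round(3))
d=np.abs(im.astype(int)-cv2.imread("pics/w6.png")[:,:,::-1]).mean();print("diff",d)
g=cv2.cvtColor(im,cv2.COLOR_RGB2GRAY);print(g[94,245:300:2],g[70:120:2,273])
for n,p,z in[("h3",(276,47),60),("h1",(263.5,143),60),("h0",(258,184),60),("bore",(273,94),108),("bore if 5mm up",(273,94),113)]:print(n,ray("wrist",p,z,c).round(1))
im=r.camera("scene");cv2.imwrite("pics/c7.png",cv2.resize(im[180:280,150:350,::-1],None,fx=4,fy=4,interpolation=2))
```

```text
[ 526.12557384 -253.09418341  191.34985066] [ 0.044 -0.003  0.046  0.016  0.004  0.017]
diff 3.6738772922092013
[212 210 208 209 188 196 207 205 207 206 201 104  91  51  54  51  52  51
  94  94  94  94  93  96 101 104 106 104] [107 107 106 107  98  99  95  97  95  92  64  51  54  48  83  88 103 101
 126 205 204 183 117  94  87]
h3 [ 524.5 -126.2   60. ]
h1 [ 527.5 -210.    60. ]
h0 [ 528.8 -250.6   60. ]
bore [ 526.3 -168.3  108. ]
bore if 5mm up [ 526.1 -168.7  113. ]
```

View pics/c7.png

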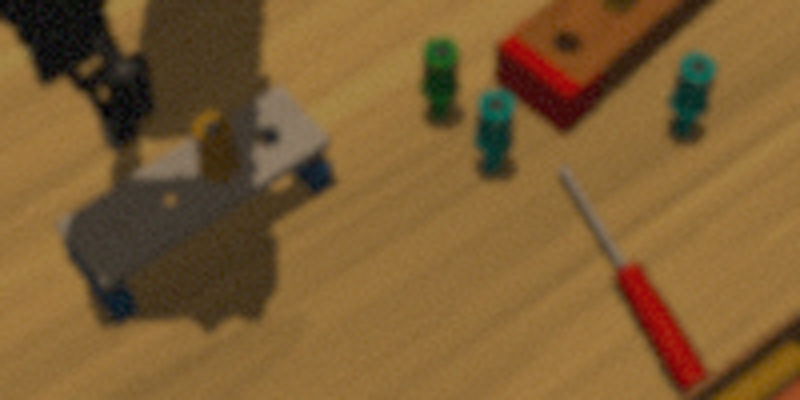

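The scene crop shows the stem upright in the gauge, its foot on the plate at about (215,170), and the arm clear of it. The bore lies within 0.5 mm of the midpoint between hole1 and hole3, so it is seated.

```bash
python3 -c "
from cell import r
print(r.sign_off())"
```

```text
the job is handed in; nothing more can be done
None
```

The red-seat stem was stopped by hole0 and hole1 and passed hole2 (16.5 mm), so its spigot is 15.5 mm; I left it there fully home and released, and handed the job in (no verdict was shown).

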